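Hold the empty dispenser's gate open for brushing out

ROBOT

A 7-joint arm with a two-finger parallel gripper is mounted at the origin on the work surface. World frame = base frame: x ahead of the robot, y to its left, z up, the work surface at z = 0. Lengths are in m, angles in degrees, forces in N, time in s.
With the tool pointing down it reaches from about 0.4 to 0.9 m from the base axis. Payload 5.5 kg.
Tool frame: the origin (TCP) lies at the very end of the fingers, on their centre line; the grasp point (between the pads) lies 19 mm behind it; z points along the fingers, y is the direction in which the jaws open and shut (so a half turn about z gives the same grasp; the last joint's range is limited). The gripper opens to 85 mm and grips with 20 to 120 N. Pads are 22 mm wide; open, the fingers measure 114 mm over their backs; the gripper's body (76 mm by 85 mm) begins 54 mm behind the grasp point. The pads swing forward as they close: fully open they stand 13 mm farther back than shut.
Start: joints at [83.262, 28.699, -24.465, 88.831, 12.651, 65.22, -12.049], TCP at [0.242, -0.603, 0.231] pointing down, gripper open.
Joint ranges: [-164.97, 164.97], [-17.58, 116.51], [-87.97, 89.64], [11.32, 138.91], [-80.73, 260.73], [10.89, 115.49], [-147.41, 147.41]. Speed limits (degrees/s): [147.25, 147.25, 180, 180, 180, 180, 180].

INTERFACE

Orientations are given as [roll, pitch, yaw] about the fixed x, y, z axes, in that order (R = Rz(yaw) Ry(pitch) Rx(roll)).
In Python, from station import ctrl gives the robot as it stands.
- The arm moves only by the tool step_arm, never from a script. Its argument "deltas" is a list of rows, each a list of 2 entries, a list of its own where there are three numbers: the shift along the tool's x, y, z each as a share of 0.1 m, from -1 to 1, then the turn, a rotation vector about the tool's x, y, z each as a share of 45 degrees, from -1 to 1. In form: [[[dx, dy, dz], [rx, ry, rz]], ...]. A call has 1 to 20 rows; each row is the pose to reach, as a shift and turn from the pose measured when the call began, along the tool's axes at that moment; what a row does not reach only later rows make up. A row lasts 1/12 s, in which the tool goes at most 41.7 mm and 7.16 degrees, less where a joint would pass 70% of its speed; a pose out of reach is approached as far as the arm can. A call with a number of a shift or a turn outside -1 to 1 is refused whole. A call with a gripper value outside its range is refused whole. "jaw" is the opening, from 0 (shut) to 1 (fully open), set as the call begins (left out, the last holds). The fingers move at their own pace and stop on an object; "squeeze" is the grip in N (left out, the last holds). Time passes only in rows, so rows that repeat a pose let the fingers close. It gives the time, the measured TCP pose, the force and the opening at its end, in the units of the state.
- ctrl.observe(): the state, without advancing time (a new reading comes with each control period).
- ctrl.read_camera(name): name is "scene" or "top"; returns a dict with "frame" (480x640x3 uint8, red, green, blue), "depth" (480x640 float32, m along the optical axis (not along the pixel's ray), 0 where there is no reading), "fx", "fy", "cx", "cy" (pixels), "rvec" (rotation vector, rad) and "tvec" (3), from world to camera coordinates, as OpenCV has them. Camera axes: x right, y down, z forward; pixel columns grow to the right and rows downward; lengths in m; the calibration is good to about 2 mm. A picture is of the moment at which its call begins.
- ctrl.finish_job(): hands the job in, once; it reports no verdict.
The state is a dict: "t": time; "joint_positions": joint angles; "qvel": joint speeds; "effort": joint torques, N m; "ee_pos": TCP position; "tcp_rot": TCP orientation; "ft_force": force on the tool from outside, world axes, zero at the start; "torque": the same for the moment, N m; "finger_gap": finger opening in m.
Only numpy, scipy, OpenCV 4.12 (cv2) and the standard library are available. Lean on these libraries where they do the work, as an engineer would, in place of code of your own. Each camera call takes 0.05 s, during which the arm holds its last target. There are 200 camera calls.

TASK

The empty bulk dispenser on the café counter is to be brushed out. Slide the steel bowl along the counter until it stands centred under the chute, its rim touching or almost touching the dispenser's front, so that it will catch the crumbs; only then push the spring-return gate lever down, past the first two clicks to the third (the last), and finish while still holding it there with the gripper, because it springs back if let go. Leave the other things on the counter where they stand.

Things in the scene. Friction and masses are not known exactly. Their poses are not given: they have to be found in the camera images.
- dispenser: white box-shaped bulk dispenser with clear hopper, fixed, 150 wide, 220 deep, 385 tall. Origin: on the counter, middle of its front face; +x points into the machine, z up. The lever is on its -y side. A chute 60 wide juts 47 out of the front, lip 100 above the counter. A thin upright plate with three studs (one per click) juts 50 out at y = -77, 115 to 235 above the counter
- drop_spot (a point): point on the counter where the middle of the bowl belongs: 67 mm straight out from the middle of the dispenser's front face
- bowl: the only bowl: round open steel bowl, 130 across the rim, 110 across the foot, 45 tall, about 0.2 kg, loose on the counter. Origin at the centre of its underside
- gate_lever (a joint): gate lever angle, rad: 0 at rest (sloping up by 0.70 towards the front), grows as it is pushed down, stop at 0.98. Clicks are bumps at 0.20, 0.50, 0.80; the clicked positions follow at about 0.30, 0.60, 0.90 (third: above 0.84). Springs back to 0 from all of them when let go. Takes 4 N at the crossbar at first, 7 N to hold at the third click, 11 N over the last bump
- lever_pivot (a point): point on the lever's turning axis, abreast of the middle of the crossbar, 170 above the counter. The axis runs along the dispenser's y; the crossbar swings at 120 mm radius about it
- lever_grip (a point): middle of the lever's crossbar: black round bar, 18 in diameter, 64 long, lying parallel to the dispenser's y and the lever's axis. It lies 128 to the -y side of the dispenser's middle, in front of its front face, 247 above the counter at rest, 146 at the third click. Can be pinched from above across its 18 mm or pushed down from on top
- syrup: bystander, leave alone: amber glass syrup bottle, 64 across, 190 tall. Origin at the centre of its underside
- jug: bystander, leave alone: small steel milk jug with a side handle, 84 across, 90 tall. Origin at the centre of its underside
- cup: bystander, leave alone: paper cup, 76 across, 80 tall. Origin at the centre of its underside
- takeaway_box: bystander, leave alone: closed takeaway box, 135 x 105 x 48. Origin at the centre of its underside
- tamper: bystander, leave alone: steel coffee tamper standing on its base, 56 across, 90 tall. Origin at the centre of its underside
Things that resemble listed ones, but are neither listed nor needed, are in the scene too. Leave any blue or turquoise look-alike of the bowl alone.

How it is judged:
By the outcome, as a careful person would: the job done as asked, in the order asked, and still so for the second after the job is handed in, while the arm keeps its last pose, push and grip.
It also fails if it takes over 54 s, if anything falls off the work surface, if the arm or the gripper's body presses on something with over 40 N, if the wrist force passes 120 N, or if a joint passes its speed limit or range.

## Working session

There is one attempt and no reset: what is moved stays moved. The work goes in short steps, Python scripts to look and compute and a tool call to move; the robot and the scene stay as the last step left them, time stands still between calls to the robot, and variables do not carry over. Pictures are saved under pics/ and viewed, about 8 in all and at most 12, crops included, and the job is handed in when it is done.

Besides the shell and the picture viewer there is one more tool, called after "Request:" as name(argument=value, ...), one argument or row to a line, values as JSON. step_arm: Moves the arm, as the interface text tells. Its arguments: {"type":"object","properties":{"deltas":{"type":"array","items":{"type":"array"}},"jaw":{"type":"number"},"squeeze":{"type":"number"}},"required":["deltas"]}

```bash
mkdir -p pics; ls
cat > h.py <<'E'
import numpy as np, cv2
from station import ctrl
def cam(n,save=None):
    c=ctrl.read_camera(n); R=cv2.Rodrigues(np.array(c["rvec"],float))[0]
    c["R"]=R; c["t"]=np.array(c["tvec"],float).ravel(); c["pos"]=-R.T@c["t"]
    if save: cv2.imwrite(f"pics/{save}.png",c["frame"][:,:,::-1]); np.savez(f"pics/{save}.npz",**{k:v for k,v in c.items()})
    return c
def load(s): return {k:v for k,v in np.load(f"pics/{s}.npz").items()}
def ray(c,u,v): return c["R"].T@np.array([(u-c["cx"])/c["fx"],(v-c["cy"])/c["fy"],1.])
def onplane(c,u,v,z=0):
    d=ray(c,u,v); return c["pos"]+d*(z-c["pos"][2])/d[2]
def pts(c):
    v,u=np.mgrid[:480,:640]; D=c["depth"]
    P=np.stack([(u-c["cx"])/c["fx"]*D,(v-c["cy"])/c["fy"]*D,D],-1)
    return (P-c["t"])@c["R"]
def proj(c,p):
    q=c["R"]@np.array(p,float)+c["t"]; return np.array([q[0]/q[2]*c["fx"]+c["cx"],q[1]/q[2]*c["fy"]+c["cy"]])
E
python3 - <<'E'
from h import *
for n in("scene","top"):
    c=cam(n,n+"0"); print(n,c["pos"],c["fx"],ray(c,320,240))
print(ctrl.observe())
E
```

```text
pics
scene [1.40966235 0.23212988 0.92176121] 609.2824604596906 [-0.71289843 -0.26964553 -0.64738166]
top [ 0.48483649 -0.08163541  1.06581709] 450.1278573488197 [ 0.05700695 -0.0282096  -0.99803412]
{'t': 0.1, 'joint_positions': array([ 83.26250338,  28.74998693, -24.452154  ,  88.8833823 ,
        12.65075001,  65.21857398, -12.04799918]), 'qvel': array([-0.00597786, -0.14977715,  0.0197517 , -0.17560713,  0.03269367,
       -0.0754051 ,  0.08725127]), 'effort': array([-1.06496210e-02, -5.70815992e+01, -5.83834961e+00, -2.81748784e+01,
        1.05227224e-02,  5.63360853e-03, -2.00236832e-05]), 'ee_pos': array([ 0.2412978 , -0.60290633,  0.23035805]), 'tcp_rot': array([-1.79901028e+02, -3.57871619e-03,  2.18194633e+01]), 'ft_force': array([-0.43816964, -0.88202941, -1.64504022]), 'torque': array([-0.04985358,  0.02691978,  0.02707294]), 'finger_gap': 0.08547866612539019}
```

View pics/scene0.png

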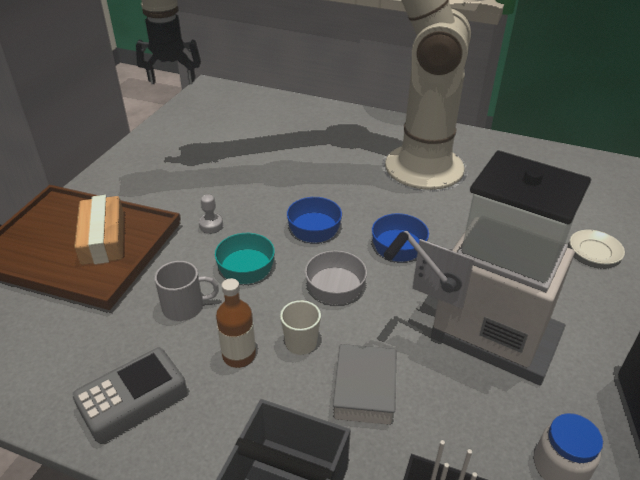

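View pics/top0.png

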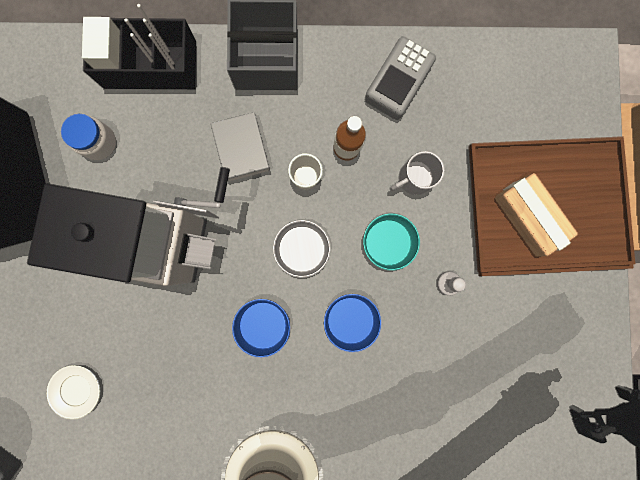

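Pictures 1 and 2 of the scene. Bowl candidates in the top view:
- grey steel at (302,248)
- turquoise at (390,242)
- blue at (262,327)
- blue at (352,322)
- white saucer at (74,391)

The only steel bowl is the one at (302,248), seen at (335,277) in the scene view. The dispenser is on the left with its front facing right. The chute is at (200,250) and the lever's black crossbar at (222,185), both in the top view.

Run:
```python
from h import *
T=load("top0");S=load("scene0")
PT=pts(T);PS=pts(S)
# bowl rim: points z .035-.055 near
for n,c,P,(u,v),r in(("T",T,PT,(302,248),40),("S",S,PS,(335,277),40)):
    vv,uu=np.mgrid[:480,:640]; m=(np.hypot(uu-u,vv-v)<r)&(c["depth"]>0)
    q=P[m&(P[...,2]>.036)&(P[...,2]<.06)]
    (x,y),rad=cv2.minEnclosingCircle(q[:,:2].astype(np.float32)); 
    A=np.c_[2*q[:,:2],np.ones(len(q))]; s=np.linalg.lstsq(A,(q[:,:2]**2).sum(1),rcond=None)[0]
    print(n,"bowl encl",x,y,rad,"lsq",s[:2],np.sqrt(s[2]+s[0]**2+s[1]**2),q[:,2].max(), len(q))
# top view heights in dispenser region
Z=PT[...,2]; 
for lo,hi in((.37,.40),(.29,.37),(.09,.13),(.2,.30)):
    m=((Z>lo)&(Z<hi)).astype(np.uint8); m[:, 290:]=0; m[:140]=0;m[330:]=0
    n,l,st,ce=cv2.connectedComponentsWithStats(m)
    for i in range(1,n):
        if st[i,4]>25:
            q=PT[l==i]; r=cv2.minAreaRect((q[:,:2]*1000).astype(np.float32)); print(lo,hi,st[i],"mean",q.mean(0).round(4),"rect",np.round(r[0]),np.round(r[1]),round(r[2],1))
# scene: dispenser points vertical normals
m=(PS[...,2]>.02)&(PS[...,2]<.4)&(PS[...,1]>.1)&(S["depth"]>0)
# black bar in both
for n,c,P,(u0,u1,v0,v1) in(("T",T,PT,(205,240,160,210)),("S",S,PS,(380,415,225,265))):
    f=c["frame"][v0:v1,u0:u1].max(2); mk=(f<50)&(P[v0:v1,u0:u1,2]>.15)
    q=P[v0:v1,u0:u1][mk]; yy,xx=np.nonzero(mk); print(n,"bar",mk.sum(),q.mean(0).round(4),q.min(0).round(3),q.max(0).round(3))
    r=cv2.minAreaRect(np.c_[xx+u0,yy+v0].astype(np.float32)); print(r)
    b=cv2.boxPoints(r); print([onplane(c,*p,.247)[:2].round(4) for p in b], onplane(c,*r[0],.247).round(4))
fr=cv2.resize(S["frame"][150:390,360:600],None,fx=2.5,fy=2.5,interpolation=2)
cv2.imwrite("pics/crop1.png",fr[:,:,::-1])
fr=cv2.resize(T["frame"][150:310,120:360],None,fx=3.3,fy=3.3,interpolation=2)
cv2.imwrite("pics/crop2.png",fr[:,:,::-1])
```

```text
T bowl encl 0.5253114104270935 -0.06738666445016861 0.0647846907377243 lsq [ 0.5251001  -0.06748482] 0.06263210284860872 0.05026332951770317 324
S bowl encl 0.5228970646858215 -0.06315658241510391 0.0689721629023552 lsq [ 0.52518885 -0.06633146] 0.06285522151407585 0.04947055193746821 526
0.37 0.4 [ 71 223  22  18 319] mean [0.5366 0.2598 0.3809] rect [537. 262.] [26. 27.] 29.6
0.29 0.37 [  27  183  129  100 9239] mean [0.5351 0.2536 0.3603] rect [537. 262.] [161. 130.] 79.8
0.09 0.13 [   0  140   36  101 1124] mean [0.6448 0.5242 0.1105] rect [645. 526.] [ 74. 219.] 84.3
0.09 0.13 [190 213   9  22  98] mean [0.5736 0.1597 0.1109] rect [573. 157.] [13. 42.] 79.8
0.09 0.13 [189 237  27  32 578] mean [0.5149 0.1395 0.1165] rect [514. 138.] [44. 63.] 81.0
0.09 0.13 [179 265   9  19  94] mean [0.4676 0.1789 0.1106] rect [467. 179.] [ 3. 39.] 76.6
0.2 0.3 [191 167  39  41 501] mean [0.6225 0.0848 0.2455] rect [632. 102.] [70. 75.] 79.6
0.2 0.3 [ 131  200   79   86 2551] mean [0.5292 0.1843 0.2321] rect [524. 180.] [124. 154.] 80.1
0.2 0.3 [  0 212   4  15  39] mean [0.5729 0.4998 0.2042] rect [574. 500.] [26.  6.] 0.7
T bar 179 [0.6312 0.0727 0.2521] [0.601 0.062 0.244] [0.662 0.085 0.256]
((221.8269500732422, 184.86538696289062), (8.629110336303711, 34.3203239440918), 11.309932708740234)
[array([0.603 , 0.0882]), array([0.6652, 0.0768]), array([0.6621, 0.0613]), array([0.5999, 0.0728])] [0.6325 0.0748 0.247 ]
S bar 265 [0.6447 0.0778 0.2557] [0.606 0.063 0.24 ] [1.41  0.232 0.922]
((395.46539306640625, 245.9730682373047), (9.647637367248535, 30.960145950317383), 37.87498474121094)
[array([0.6651, 0.0614]), array([0.5913, 0.0739]), array([0.602 , 0.0904]), array([0.6745, 0.0773])] [0.6341 0.0756 0.247 ]
```

View pics/crop2.png

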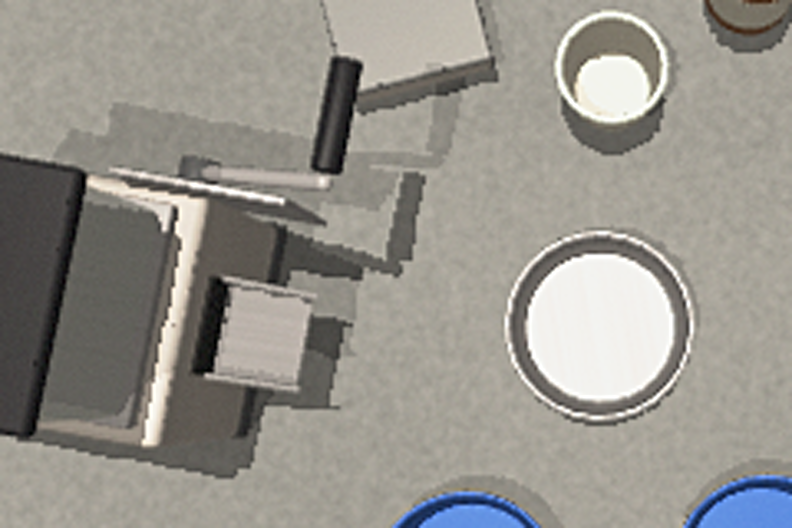

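View pics/crop1.png

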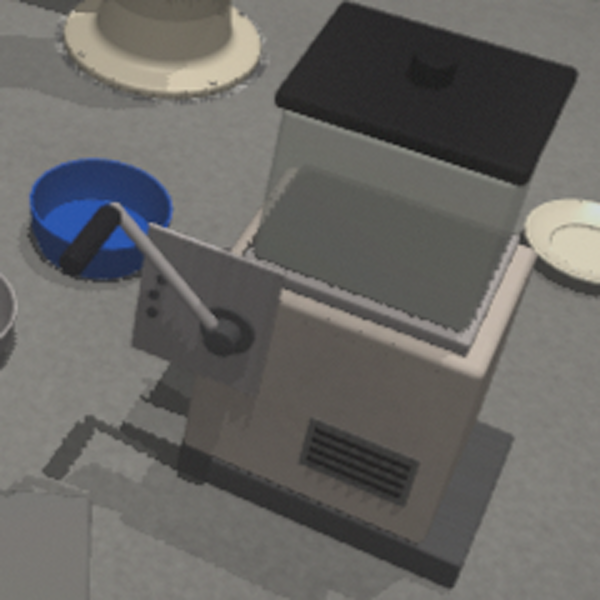

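Crops (pictures 3 and 4): crop 2 confirms the plain steel bowl at about (600,328). The chute spans (215–315, 280–390), the crossbar runs from (345,60) to (325,170), and the takeaway-box corner is just past the bar. Crop 1 shows the lever at rest and the plate with its studs. Next I'll refine the dispenser's front.

Run:
```python
from h import *
T=load("top0");S=load("scene0");PT=pts(T)
a=np.deg2rad(80);ex=np.array([np.cos(a),np.sin(a)]);ey=np.array([-ex[1],ex[0]])
o=np.array([.518,.162])
d=PT[...,:2]-o; X=d@ex; Y=d@ey; Z=PT[...,2]
for z0 in np.arange(.02,.24,.02):
    for nm,m in(("R",(Y<-.035)&(Y>-.07)),("L",(Y>.035)&(Y<.07))):
        k=m&(abs(Z-z0)<.01)&(abs(X)<.05)&(T["depth"]>0)
        if k.sum()>3: print(round(z0,2),nm,k.sum(),"X",np.percentile(X[k],[5,50,95]).round(4))
k=(abs(X)<.06)&(Z>.06)&(Z<.2)&(abs(Y)<.034)&(X<-.012)
print("chute X",np.percentile(X[k],[1,50,99]),"Y",np.percentile(Y[k],[1,50,99]),"Z",np.percentile(Z[k],[1,99]))
k=(Z>.225)&(Z<.25)&(X>0)&(X<.2)&(abs(Y)<.1); print("body top Y",np.percentile(Y[k],[.5,99.5]),"X",np.percentile(X[k],[.5]))
# yaw fit from front face L/R
k=(abs(X-.007)<.02)&(Z>.07)&(Z<.21)&((abs(Y)<.07)&(abs(Y)>.035)); 
print("slope deg",np.rad2deg(np.polyfit(Y[k],X[k],1)[0]),k.sum())
for n,p in(("cup",(305,172)),("tamper",(452,283))):print(n,PT[p[1],p[0]])
```

```text
0.02 R 35 X [0.0066 0.0075 0.0088]
0.02 L 40 X [0.007  0.008  0.0094]
0.04 R 28 X [0.0068 0.0075 0.0079]
0.04 L 28 X [0.0068 0.0077 0.0087]
0.06 R 33 X [0.0064 0.0074 0.0079]
0.06 L 35 X [0.007  0.0078 0.0083]
0.08 R 41 X [0.0063 0.0073 0.0082]
0.08 L 41 X [0.0072 0.0078 0.0085]
0.1 R 38 X [0.0067 0.0074 0.008 ]
0.1 L 40 X [0.0072 0.0077 0.0084]
0.12 R 42 X [0.0069 0.0073 0.0079]
0.12 L 43 X [0.0072 0.0078 0.0085]
0.14 R 44 X [0.0067 0.0072 0.0082]
0.14 L 47 X [0.0071 0.0078 0.0086]
0.16 R 53 X [0.0066 0.0072 0.0079]
0.16 L 49 X [0.007  0.0078 0.0085]
0.18 R 48 X [0.0067 0.0073 0.0081]
0.18 L 53 X [0.0071 0.0077 0.0083]
0.2 R 196 X [0.0069 0.0127 0.0379]
0.2 L 221 X [0.0074 0.0144 0.0399]
0.22 R 155 X [0.0132 0.0248 0.0414]
0.22 L 136 X [0.015  0.0259 0.0406]
chute X [-0.04260825 -0.02619938 -0.01222575] Y [-0.0316565  -0.00035695  0.02993425] Z [0.10153834 0.14456676]
body top Y [-0.07997713  0.05830117] X [0.0020609]
slope deg 0.3411843676266389 913
cup [ 0.70815001 -0.07601013  0.00265799]
tamper [ 0.44693421 -0.3986882   0.08109552]
```

Request:
step_arm(
  deltas=[
    [[1, -0.76, 0], [0, 0, 0]],
    [[1, -0.76, 0], [0, 0, 0]],
    [[1, -0.76, 0], [0, 0, 0]],
    [[1, -0.76, 0], [0, 0, 0]],
  ],
  jaw=1,
)

```text
t: 0.43
ee_pos: [0.3125, -0.4863, 0.2304]
tcp_rot: [-179.7, -0.2, 22.5]
ft_force: [1.8, 1.2, 0.5]
finger_gap: 0.0855
```

Request:
step_arm(
  deltas=[
    [[1, -0.76, 0], [0, 0, 0]],
    [[1, -0.76, 0], [0, 0, 0]],
    [[1, -0.76, 0], [0, 0, 0]],
    [[1, -0.76, 0], [0, 0, 0]],
  ],
)

```text
t: 0.77
ee_pos: [0.3798, -0.3709, 0.2314]
tcp_rot: [-179.6, -0.4, 23.0]
ft_force: [0.7, 0.5, -0.0]
finger_gap: 0.0858
```

Request:
step_arm(
  deltas=[
    [[1, -0.76, 0], [0, 0, 0]],
    [[1, -0.76, 0], [0, 0, 0]],
    [[1, -0.76, 0], [0, 0, 0]],
    [[1, -0.76, 0], [0, 0, 0]],
  ],
)

```text
t: 1.1
ee_pos: [0.446, -0.2543, 0.2332]
tcp_rot: [-179.5, -0.6, 23.5]
ft_force: [0.7, 1.4, 0.2]
finger_gap: 0.0854
```

Request:
step_arm(
  deltas=[
    [[0.9, -0.6, 0], [0, 0, -0.15]],
    [[0.9, -0.6, 0], [0, 0, -0.3]],
    [[0.9, -0.6, 0], [0, 0, -0.45]],
    [[0.9, -0.6, 0], [0, 0, -0.6]],
    [[0.9, -0.6, 0], [0, 0, -0.6]],
  ],
)

```text
t: 1.52
ee_pos: [0.5056, -0.1607, 0.2346]
tcp_rot: [-179.8, -0.8, 51.1]
ft_force: [-0.5, -0.8, -0.1]
finger_gap: 0.0855
```

```bash
cat >> h.py <<'E'
from scipy.spatial.transform import Rotation as Ro
def to(p,yaw):
    s=ctrl.observe(); R=Ro.from_euler("xyz",s["tcp_rot"],degrees=True); G=Ro.from_euler("xyz",[180,0,yaw],degrees=True)
    print("at",s["ee_pos"].round(4),s["tcp_rot"].round(1),"j",s["joint_positions"].round(0),"shift",(R.inv().apply(np.array(p)-s["ee_pos"])/.1).round(3),"turn",(np.rad2deg((R.inv()*G).as_rotvec())/45).round(3))
E
python3 -c "
from h import *
to([.509,-.156,.2346],79.7); to([.509,-.156,.015],79.7)"
```

```text
at [ 0.5056 -0.1607  0.2346] [-179.8   -0.8   51.1] j [ 51.  19. -43. 105.  14.  61. -36.] shift [ 0.058 -0.003  0.001] turn [-0.001 -0.019 -0.636]
at [ 0.5056 -0.1607  0.2346] [-179.8   -0.8   51.1] j [ 51.  19. -43. 105.  14.  61. -36.] shift [0.027 0.006 2.196] turn [-0.001 -0.019 -0.636]
```

Request:
step_arm(
  deltas=[
    [[0.04, 0, 0.3], [0, -0.02, -0.16]],
    [[0.04, 0, 0.6], [0, -0.02, -0.32]],
    [[0.04, 0, 0.9], [0, -0.02, -0.48]],
    [[0.04, 0, 1], [0, -0.02, -0.636]],
    [[0.04, 0, 1], [0, -0.02, -0.636]],
    [[0.04, 0, 1], [0, -0.02, -0.636]],
  ],
)

```text
t: 2.02
ee_pos: [0.5077, -0.1574, 0.134]
tcp_rot: [-179.8, 0.0, 79.3]
ft_force: [0.2, -0.2, 0.3]
finger_gap: 0.0854
```

```bash
python3 -c "
from h import *
to([.509,-.156,.018],79.7)"
```

```text
at [ 0.5077 -0.1574  0.134 ] [-179.8    0.    79.3] j [ 50.  29. -45. 110.  26.  52. -18.] shift [0.016 0.013 1.159] turn [-0.004  0.    -0.009]
```

Request:
step_arm(
  deltas=[
    [[0.02, 0.01, 0.4], [0, 0, 0]],
    [[0.02, 0.01, 0.8], [0, 0, 0]],
    [[0.02, 0.01, 1], [0, 0, 0]],
    [[0.02, 0.01, 1], [0, 0, 0]],
  ],
)

```text
t: 2.35
ee_pos: [0.5062, -0.1562, 0.0313]
tcp_rot: [-179.5, 0.0, 79.0]
ft_force: [0.6, -1.0, 0.4]
finger_gap: 0.0856
```

Request:
step_arm(
  deltas=[
    [[0, 0, 0.14], [0, 0, 0]],
    [[0, 0, 0.14], [0, 0, 0]],
    [[0, 0, 0.14], [0, 0, 0]],
  ],
)

```text
t: 2.6
ee_pos: [0.5071, -0.157, 0.0189]
tcp_rot: [-179.6, 0.1, 78.8]
ft_force: [0.0, -0.5, 0.3]
finger_gap: 0.0852
```

Run:
```python
from h import *
ex=np.array([np.cos(np.deg2rad(79.7)),np.sin(np.deg2rad(79.7))])
B=np.array([.525,-.067]);D=np.array([.508,.1035])
to([*(B-.06*ex),.016],79.7); to([*(D-.06*ex),.016],79.7)
c=cam("top","t1"); s=cam("scene","s1")
f=np.hstack([cv2.resize(c["frame"][170:320,180:420],(480,300)),cv2.resize(s["frame"][150:350,200:460],(320,246))[:,:]] if 0 else [cv2.resize(c["frame"][170:320,180:420],(400,250)),cv2.resize(s["frame"][150:350,200:520],(400,250))])
cv2.imwrite("pics/v5.png",f[:,:,::-1])
```

```text
at [ 0.5071 -0.157   0.0189] [-1.796e+02  1.000e-01  7.880e+01] j [ 43.  39. -37. 113.  35.  41. -27.] shift [0.317 0.011 0.028] turn [-0.008  0.001 -0.02 ]
at [ 0.5071 -0.157   0.0189] [-1.796e+02  1.000e-01  7.880e+01] j [ 43.  39. -37. 113.  35.  41. -27.] shift [ 1.957 -0.487  0.03 ] turn [-0.008  0.001 -0.02 ]
```

View pics/v5.png

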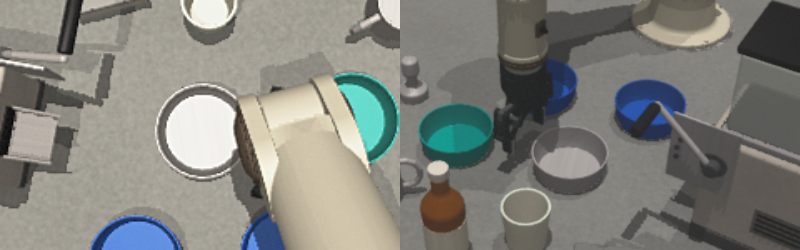

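Picture 5: the jaws straddle the near side of the steel bowl and clear the turquoise one. Next is a gentle push.

Request:
step_arm(
  deltas=[
    [[0.08, 0, 0], [0, 0, -0.02]],
    [[0.16, 0, 0], [0, 0, -0.02]],
    [[0.24, 0, 0], [0, 0, -0.02]],
    [[0.32, 0, 0], [0, 0, -0.02]],
    [[0.4, -0.02, 0], [0, 0, -0.02]],
    [[0.48, -0.05, 0], [0, 0, -0.02]],
    [[0.56, -0.07, 0], [0, 0, -0.02]],
    [[0.64, -0.1, 0], [0, 0, -0.02]],
    [[0.72, -0.12, 0], [0, 0, -0.02]],
    [[0.8, -0.15, 0], [0, 0, -0.02]],
    [[0.88, -0.17, 0], [0, 0, -0.02]],
    [[0.96, -0.2, 0], [0, 0, -0.02]],
    [[0.96, -0.2, 0], [0, 0, -0.02]],
  ],
)

```text
t: 3.78
ee_pos: [0.5062, -0.0559, 0.0194]
tcp_rot: [-179.7, -0.0, 79.9]
ft_force: [0.5, -0.8, 0.5]
finger_gap: 0.085
```

```bash
cat >> h.py <<'E'
ORG=np.array([.5201,.1694]);YAW=79.7;EX=np.array([np.cos(np.deg2rad(YAW)),np.sin(np.deg2rad(YAW))]);EY=np.array([-EX[1],EX[0]]);DROP=ORG-.067*EX
def bowl(c,g):
    "steel rim circle by depth points near guess g"
    P=pts(c); m=(c["depth"]>0)&(P[...,2]>.03)&(P[...,2]<.056)&(np.hypot(P[...,0]-g[0],P[...,1]-g[1])<.085)
    f=c["frame"].astype(int); m&=(f.max(2)-f.min(2)<30)&(f.max(2)>70)
    q=P[m][:,:2]
    for _ in range(6):
        A=np.c_[2*q,np.ones(len(q))]; s=np.linalg.lstsq(A,(q**2).sum(1),rcond=None)[0]; r=np.sqrt(s[2]+s[:2]@s[:2])
        e=np.hypot(*(q-s[:2]).T)-r; k=abs(e)<max(.004,1.5*e.std()); q=q[k]
    d=s[:2]-ORG; print("bowl",s[:2].round(4),"r",r.round(4),"n",len(q),"disp x,y",(d@EX).round(4),(d@EY).round(4)); return s[:2]
E
python3 - <<'E'
from h import *
s=ctrl.observe(); g=s["ee_pos"][:2]+.06*EX; print(g)
bowl(cam("top","t2"),g); bowl(cam("scene","s2"),g); to([*(DROP-.06*EX),.018],79.7)
bowl(load("top0"),[.525,-.067]);bowl(load("scene0"),[.525,-.067])
E
```

```text
[0.51693316 0.00312997]
bowl [0.5165 0.0015] r 0.0622 n 228 disp x,y -0.1659 -0.0265
bowl [0.517  0.0028] r 0.0624 n 766 disp x,y -0.1645 -0.0268
at [ 0.5062 -0.0577  0.0191] [-179.7    0.    79.9] j [ 34.  37. -37. 116.  36.  39. -37.] shift [ 0.99  -0.266  0.012] turn [-0.007  0.     0.004]
bowl [ 0.525  -0.0676] r 0.0622 n 405 disp x,y -0.2323 -0.0472
bowl [ 0.5253 -0.0664] r 0.0625 n 764 disp x,y -0.231 -0.0473
```

Request:
step_arm(
  deltas=[
    [[0.08, -0.02, 0], [0, 0, 0]],
    [[0.16, -0.05, 0], [0, 0, 0]],
    [[0.24, -0.07, 0], [0, 0, 0]],
    [[0.32, -0.1, 0], [0, 0, 0]],
    [[0.4, -0.12, 0], [0, 0, 0]],
    [[0.48, -0.15, 0], [0, 0, 0]],
    [[0.56, -0.17, 0], [0, 0, 0]],
    [[0.64, -0.2, 0], [0, 0, 0]],
    [[0.72, -0.22, 0], [0, 0, 0]],
    [[0.8, -0.25, 0], [0, 0, 0]],
    [[0.86, -0.27, 0], [0, 0, 0]],
    [[0.92, -0.27, 0], [0, 0, 0]],
    [[0.92, -0.27, 0], [0, 0, 0]],
  ],
)

```text
t: 4.97
ee_pos: [0.4959, 0.0394, 0.0194]
tcp_rot: [-179.7, -0.0, 80.0]
ft_force: [-0.2, 0.0, 0.3]
finger_gap: 0.0852
```

Run:
```python
from h import *
s=ctrl.observe(); g=s["ee_pos"][:2]+.06*EX; print(g, (g-ORG)@EX,(g-ORG)@EY)
c=cam("top","t3");bowl(c,g); k=cam("scene","s3");bowl(k,g); to([*(DROP-.06*EX),.018],79.7)
f=np.hstack([cv2.resize(c["frame"][170:320,140:380],(400,250)),cv2.resize(k["frame"][180:380,280:600],(400,250))])
cv2.imwrite("pics/v6.png",f[:,:,::-1])
```

```text
[0.50667599 0.0984371 ] -0.0722195788250519 0.000519357793271702
bowl [0.5617 0.1484] r 0.0147 n 19 disp x,y -0.0132 -0.0447
bowl [0.5067 0.0981] r 0.0621 n 488 disp x,y -0.0725 0.0004
at [0.496  0.038  0.0193] [-179.7    0.    79.9] j [ 23.  36. -38. 118.  36.  38. -48.] shift [0.066 0.002 0.013] turn [-0.007  0.     0.004]
```

View pics/v6.png

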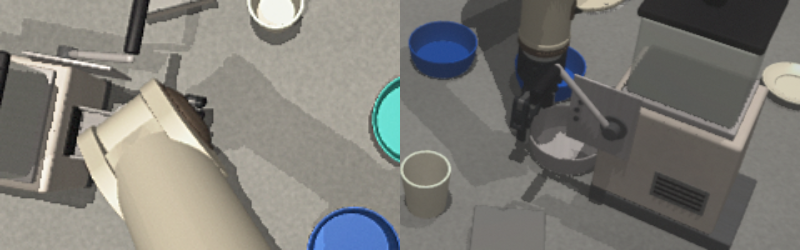

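Picture 6: the bowl stands in front of the chute with about 5–7 mm of gap left, and it is centred to under 1 mm. I'll close the rest slowly and watch the force.

Request:
step_arm(
  deltas=[
    [[0.03, 0, 0], [0, 0, 0]],
    [[0.05, 0, 0], [0, 0, 0]],
    [[0.06, 0, 0], [0, 0, 0]],
    [[0.06, 0, 0], [0, 0, 0]],
    [[0.06, 0, 0], [0, 0, 0]],
  ],
)

```text
t: 5.48
ee_pos: [0.4971, 0.0439, 0.0193]
tcp_rot: [-179.7, -0.0, 79.9]
ft_force: [0.1, -0.4, 0.0]
finger_gap: 0.0851
```

Run:
```python
from h import *
s=ctrl.observe(); g=s["ee_pos"][:2]+.06*EX; print(g, (g-ORG)@EX,(g-ORG)@EY, s["ft_force"])
bowl(cam("scene","s4"),g); print(ctrl.observe()["ft_force"])
```

```text
[0.50781241 0.10290752] -0.06761800779515952 0.00020056843632808844 [ 0.07500064 -0.39458535  0.01204632]
bowl [0.5083 0.1021] r 0.0622 n 442 disp x,y -0.0684 -0.0004
[-0.59675183  0.4774401  -0.02756587]
```

Request:
step_arm(
  deltas=[
    [[0.02, 0, 0], [0, 0, 0]],
    [[0.02, 0, 0], [0, 0, 0]],
    [[0.02, 0, 0], [0, 0, 0]],
  ],
)

```text
t: 5.78
ee_pos: [0.4976, 0.0459, 0.0193]
tcp_rot: [-179.7, -0.0, 79.9]
ft_force: [-0.1, -0.0, -0.9]
finger_gap: 0.0854
```

Run:
```python
from h import *
s=ctrl.observe(); g=s["ee_pos"][:2]+.06*EX; print(g, (g-ORG)@EX,(g-ORG)@EY, s["ft_force"])
bowl(cam("scene","s5"),g); print(ctrl.observe()["ft_force"])
```

```text
[0.5082838  0.10494085] -0.06553315392287795 0.00010034763102995811 [-0.14998396 -0.00215991 -0.87414889]
bowl [0.5088 0.1039] r 0.0622 n 431 disp x,y -0.0665 -0.0006
[-0.10988372 -0.03878469 -0.32579313]
```

Request:
step_arm(
  deltas=[
    [[0.015, 0, 0], [0, 0, 0]],
    [[0.015, 0, 0], [0, 0, 0]],
    [[0.015, 0, 0], [0, 0, 0]],
  ],
)

```text
t: 6.08
ee_pos: [0.4978, 0.0475, 0.0193]
tcp_rot: [-179.7, -0.0, 79.9]
ft_force: [-0.3, -0.5, -1.1]
finger_gap: 0.0859
```

Run:
```python
from h import *
s=ctrl.observe(); g=s["ee_pos"][:2]+.06*EX; print(g, (g-ORG)@EX,(g-ORG)@EY, s["ft_force"])
c=cam("scene","s6");bowl(c,g); print(ctrl.observe()["ft_force"])
f=cv2.resize(c["frame"][220:350,370:530],(738,600))
cv2.imwrite("pics/v7.png",f[:,:,::-1])
to([*(ORG-.15*EX),.019],79.7)
```

```text
[0.50853735 0.1065129 ] -0.06394110188573125 0.00013196803834543693 [-0.32749029 -0.48321001 -1.12034652]
bowl [0.5088 0.1056] r 0.0624 n 420 disp x,y -0.0648 -0.0003
[-0.1865479  -1.01546328 -0.0719448 ]
at [0.4978 0.0475 0.0193] [-179.7   -0.    79.9] j [ 22.  37. -38. 117.  36.  38. -49.] shift [-0.26   0.     0.003] turn [-0.007 -0.     0.004]
```

Request:
step_arm(
  deltas=[
    [[-0.2, 0, 0], [0, 0, 0]],
    [[-0.5, 0, 0], [0, 0, 0]],
    [[-0.7, 0, 0], [0, 0, 0]],
    [[-0.7, 0, 0], [0, 0, 0]],
    [[-0.7, 0, -0.4], [0, 0, 0]],
    [[-0.7, 0, -0.8], [0, 0, 0]],
    [[-0.7, 0, -1], [0, 0, 0]],
    [[-0.7, 0, -1], [0, 0, 0]],
  ],
)

```text
t: 6.8
ee_pos: [0.4897, -0.0205, 0.1237]
tcp_rot: [179.8, -0.1, 79.9]
ft_force: [1.5, 0.4, 0.1]
finger_gap: 0.0851
```

Request:
step_arm(
  deltas=[
    [[0, 0.3, -0.4], [0, 0, -0.15]],
    [[0, 0.6, -0.8], [0, 0, -0.3]],
    [[0, 1, -1], [0, 0, -0.45]],
    [[0, 1, -1], [0, 0, -0.6]],
    [[0, 1, -1], [0, 0, -0.75]],
    [[0, 1, -1], [0, 0, -0.9]],
    [[0, 1, -1], [0, 0, -1]],
    [[0, 1, -1], [0, 0, -1]],
  ],
)

```text
t: 7.47
ee_pos: [0.5878, -0.0375, 0.2232]
tcp_rot: [179.8, -0.0, 125.1]
ft_force: [0.3, 0.4, -0.7]
finger_gap: 0.0857
```

Run:
```python
from h import *
c=cam("top","t7"); s=cam("scene","s7"); bowl(c,[.5085,.105]); bowl(s,[.5085,.105])
f=np.hstack([cv2.resize(c["frame"][150:310,120:376],(400,250)),cv2.resize(s["frame"][180:380,280:600],(400,250))])
cv2.imwrite("pics/v8.png",f[:,:,::-1])
to([.6325,.0745,.32],169.7)
```

```text
bowl [0.5081 0.1041] r 0.0623 n 254 disp x,y -0.0664 0.0001
bowl [0.5089 0.1055] r 0.0623 n 483 disp x,y -0.0648 -0.0004
at [ 0.5876 -0.0376  0.2234] [179.8   0.  124.8] j [ 43.  32. -58.  98.  29.  66.  12.] shift [ 0.665  1.011 -0.963] turn [ 0.003  0.002 -0.998]
```

View pics/v8.png

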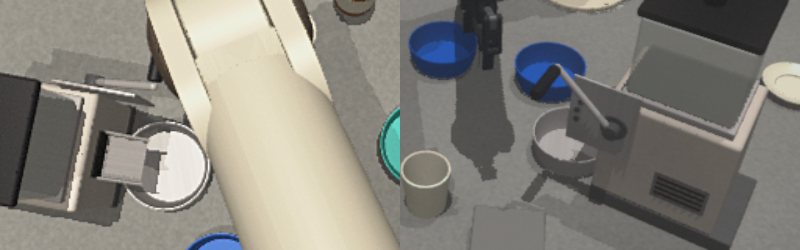

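Picture 8: the bowl sits under the chute with its rim at the front. Both cameras put it 65–66 mm out and within 0.5 mm of centre. Now the lever.

Request:
step_arm(
  deltas=[
    [[0, 0, -0.4], [0, 0, -0.15]],
    [[0, 0, -0.8], [0, 0, -0.3]],
    [[0, 0, -1], [0, 0, -0.45]],
    [[0, 0, -1], [0, 0, -0.6]],
    [[0.2, 0.3, -1], [0, 0, -0.75]],
    [[0.4, 0.6, -1], [0, 0, -0.9]],
    [[0.65, 1, -1], [0, 0, -1]],
    [[0.65, 1, -1], [0, 0, -1]],
    [[0.65, 1, -1], [0, 0, -1]],
  ],
)

```text
t: 8.32
ee_pos: [0.6319, 0.0782, 0.3235]
tcp_rot: [179.8, 0.1, 170.1]
ft_force: [-0.2, -0.5, 0.0]
finger_gap: 0.0856
```

Run:
```python
from h import *
b=np.array([.6325,.0745])
to([*b,.26],169.7);to([*b,.228],169.7)
s=cam("scene","s8"); 
f=cv2.resize(s["frame"][120:360,280:600],(800,600)); cv2.imwrite("pics/v9.png",f[:,:,::-1])
```

```text
at [0.6319 0.0782 0.3235] [1.798e+02 1.000e-01 1.701e+02] j [ 34.  37. -68.  84.  34.  82.  45.] shift [-0.011 -0.038  0.635] turn [0.006 0.002 0.009]
at [0.6319 0.0782 0.3235] [1.798e+02 1.000e-01 1.701e+02] j [ 34.  37. -68.  84.  34.  82.  45.] shift [-0.011 -0.039  0.955] turn [0.006 0.002 0.009]
```

View pics/v9.png

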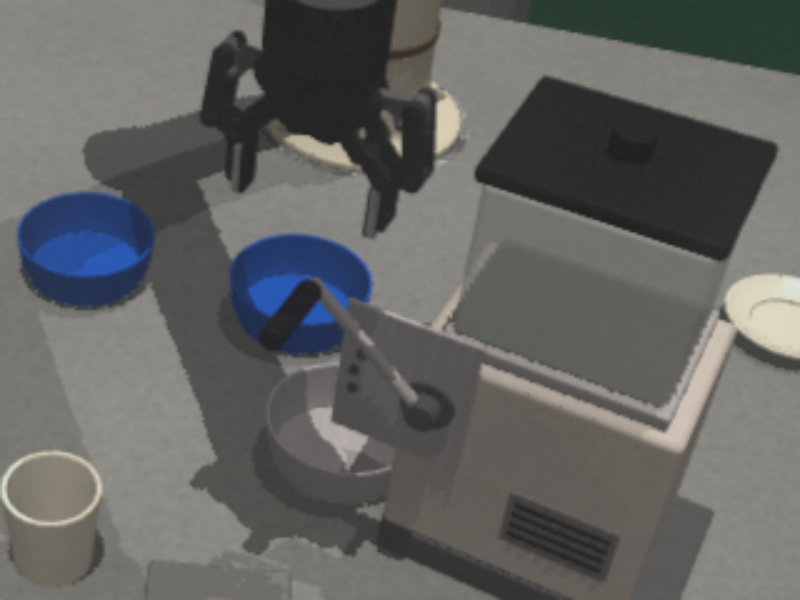

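Picture 9: the open jaws stand above and either side of the crossbar, clear of the plate. Next I descend and pinch.

Request:
step_arm(
  deltas=[
    [[-0.03, -0.04, 0.3], [0, 0, 0]],
    [[-0.03, -0.04, 0.6], [0, 0, 0]],
    [[-0.03, -0.04, 0.8], [0, 0, 0]],
    [[-0.03, -0.04, 0.96], [0, 0, 0]],
    [[-0.03, -0.04, 0.96], [0, 0, 0]],
    [[-0.03, -0.04, 0.96], [0, 0, 0]],
  ],
)

```text
t: 8.87
ee_pos: [0.6343, 0.0696, 0.2271]
tcp_rot: [179.9, 0.0, 169.8]
ft_force: [-0.6, -0.1, 0.2]
finger_gap: 0.0853
```

Request:
step_arm(
  deltas=[
    [[0, 0, 0], [0, 0, 0]],
    [[0, 0, 0], [0, 0, 0]],
    [[0, 0, 0], [0, 0, 0]],
    [[0, 0, 0], [0, 0, 0]],
    [[0, 0, 0], [0, 0, 0]],
    [[0, 0, 0], [0, 0, 0]],
    [[0, 0, 0], [0, 0, 0]],
    [[0, 0, 0], [0, 0, 0]],
    [[0, 0, 0], [0, 0, 0]],
    [[0, 0, 0], [0, 0, 0]],
  ],
  jaw=0,
  squeeze=50,
)

```text
t: 9.7
ee_pos: [0.6354, 0.0745, 0.2277]
tcp_rot: [179.5, 0.2, 170.0]
ft_force: [5.5, 9.2, -4.6]
finger_gap: 0.0165
```

Run:
```python
from h import *
s=ctrl.observe(); d=s["ee_pos"][:2]-ORG; print(s["ee_pos"],s["finger_gap"],s["ft_force"],"disp",d@EX,d@EY)
```

```text
[0.63535251 0.0744735  0.2277174 ] 0.016474282633041685 [ 5.48558549  9.18899229 -4.58880398] disp -0.07278935786841563 -0.13036828905577874
```

The crossbar is pinched (gap 16.5 mm). Now I follow the arc down in stages.

Request:
step_arm(
  deltas=[
    [[0, -0.04, 0.05], [0, 0, 0]],
    [[0, -0.07, 0.1], [0, 0, 0]],
    [[0, -0.105, 0.15], [0, 0, 0]],
    [[0, -0.135, 0.2], [0, 0, 0]],
    [[0, -0.16, 0.25], [0, 0, 0]],
    [[0, -0.185, 0.31], [0, 0, 0]],
    [[0, -0.21, 0.365], [0, 0, 0]],
    [[0, -0.23, 0.42], [0, 0, 0]],
    [[0, -0.245, 0.48], [0, 0, 0]],
    [[0, -0.255, 0.535], [0, 0, 0]],
    [[0, -0.265, 0.59], [0, 0, 0]],
    [[0, -0.275, 0.65], [0, 0, 0]],
    [[0, -0.275, 0.65], [0, 0, 0]],
  ],
)

```text
t: 10.78
ee_pos: [0.6312, 0.0492, 0.1634]
tcp_rot: [179.4, 0.2, 170.0]
ft_force: [-3.2, 0.6, 9.9]
finger_gap: 0.0165
```

```bash
cat >> h.py <<'E'
def lev():
    s=ctrl.observe(); d=s["ee_pos"][:2]-ORG; x=d@EX; z=s["ee_pos"][2]+.0193
    print("t",s["t"],"tcp",s["ee_pos"].round(4),s["tcp_rot"].round(1),"gap",s["finger_gap"],"F",s["ft_force"].round(1),"disp",x.round(4),(d@EY).round(4),"theta~",.7-np.arctan2(z-.17,.019-x),"rad",np.hypot(z-.17,.019-x))
E
python3 -c "
from h import *
lev()"
```

```text
t 10.7833 tcp [0.6312 0.0492 0.1634] [179.4   0.2 170. ] gap 0.016483768540279626 F [-3.2  0.6  9.9] disp -0.0984 -0.1308 theta~ 0.5920195007608038 rad 0.11810926466651943
```

Request:
step_arm(
  deltas=[
    [[0, -0.01, 0.05], [0, 0, 0]],
    [[0, -0.02, 0.1], [0, 0, 0]],
    [[0, -0.02, 0.15], [0, 0, 0]],
    [[0, -0.02, 0.2], [0, 0, 0]],
    [[0, -0.015, 0.25], [0, 0, 0]],
    [[0, -0.01, 0.3], [0, 0, 0]],
    [[0, 0, 0.35], [0, 0, 0]],
    [[0, 0, 0.39], [0, 0, 0]],
    [[0, 0, 0.39], [0, 0, 0]],
    [[0, 0, 0.39], [0, 0, 0]],
  ],
)

```text
t: 11.62
ee_pos: [0.6313, 0.0496, 0.1258]
tcp_rot: [179.4, 0.2, 169.9]
ft_force: [-4.9, -1.3, 9.9]
finger_gap: 0.0165
```

Run:
```python
from h import *
lev()
c=cam("top","t9"); s=cam("scene","s9"); bowl(s,[.5085,.105]); bowl(c,[.5085,.105])
PS=pts(s); f=s["frame"]
f=cv2.resize(s["frame"][120:360,280:600],(800,600)); cv2.imwrite("pics/v10.png",f[:,:,::-1])
```

```text
t 11.6167 tcp [0.6313 0.0496 0.1258] [179.4   0.2 169.9] gap 0.016496554527592664 F [-4.9 -1.3  9.9] disp -0.098 -0.1308 theta~ 0.9097904689270808 rad 0.11963037265591252
bowl [0.5088 0.1054] r 0.0624 n 293 disp x,y -0.065 -0.0003
bowl [0.5081 0.1039] r 0.0623 n 189 disp x,y -0.0665 0.0001
```

View pics/v10.png

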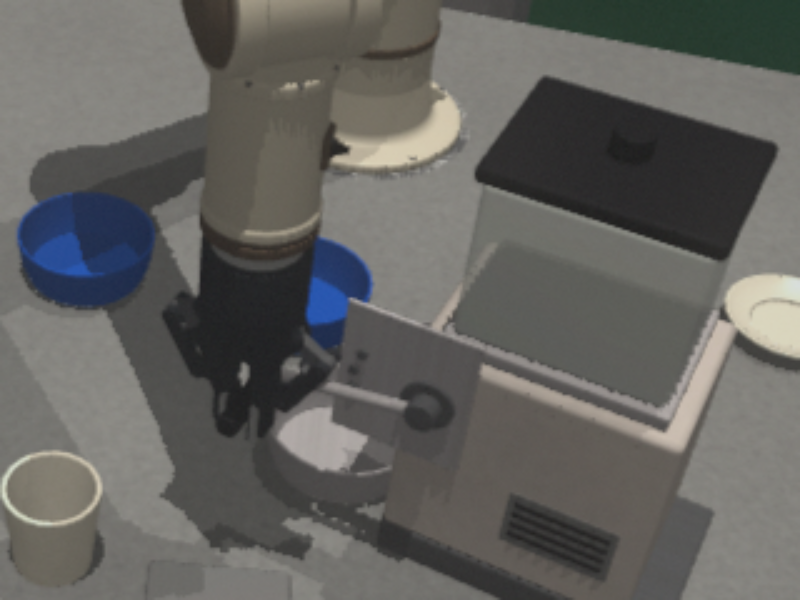

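Picture 10: the lever arm now slopes down, from the hub at (425,405) to the jaws at about (325,385), and the bowl has not moved. I'll check the angle independently from the arm's slope in depth.

Run:
```python
from h import *
def slope(n,a,b):
    c=load(n); P=pts(c); L=[]
    for t in np.linspace(0,1,25):
        u,v=np.array(a)*(1-t)+np.array(b)*t
        best=None
        for dv in range(-5,6):
            p=P[int(round(v+dv)),int(round(u))]; lat=(p[:2]-ORG)@EY
            if -.125<lat<-.082 and np.isfinite(p).all(): L.append([(p[:2]-ORG)@EX,p[2],lat])
    L=np.array(L); X,Z=L[:,0],L[:,1]
    pf=np.polyfit(-X,Z,1); 
    for _ in range(5):
        e=Z-np.polyval(pf,-X); k=abs(e)<1.5*e.std()+1e-4; pf=np.polyfit(-X[k],Z[k],1)
    print(n,len(L),k.sum(),"angle",np.arctan(pf[0]),"z at pivot",np.polyval(pf,-.019),"X range",X.min(),X.max())
o=lambda u,v:(280+u/2.5,120+v/2.5)
slope("s8",o(325,295),o(405,390)); slope("s9",o(335,388),o(395,402))
s=load("top0");
for n,(u,v) in dict(box=(240,147),cup=(305,172)).items():
    a=load("top0")["frame"][v-12:v+12,u-12:u+12].astype(int);b=load("t9")["frame"][v-12:v+12,u-12:u+12].astype(int);print(n,abs(a-b).mean())
a,b=[load(n)["frame"].astype(int) for n in("scene0","s9")]
for n,(u,v) in dict(box=(365,382),cup=(300,327),syrup=(236,330),jug=(182,290),tamper=(209,213),turq=(245,258),blue=(314,220)).items():
    print(n,abs(a-b)[v-28:v+28,u-28:u+28].mean().round(1))
```

```text
s8 226 199 angle 0.700883006327364 z at pivot 0.17564235723682428 X range -0.0644824182247503 0.008381989913827327
s9 145 131 angle -0.13466068623602245 z at pivot 0.17221088465538537 X range -0.046090770858574596 0.002943464395055821
box 49.79976851851852
cup 14.72337962962963
box 4.1
cup 7.2
syrup 3.4
jug 3.4
tamper 5.6
turq 5.1
blue 18.0
```

The two angle estimates disagree: about 0.91 from the TCP and about 0.835 from the image. The 9.9 N force could also mean it is still on the bump. I'll press a little further.

Request:
step_arm(
  deltas=[
    [[0, 0, 0.02], [0, 0, 0]],
    [[0, 0.01, 0.04], [0, 0, 0]],
    [[0, 0.01, 0.05], [0, 0, 0]],
    [[0, 0.01, 0.05], [0, 0, 0]],
    [[0, 0.01, 0.05], [0, 0, 0]],
  ],
)

```text
t: 12.13
ee_pos: [0.6313, 0.0501, 0.1219]
tcp_rot: [179.5, 0.2, 169.9]
ft_force: [-2.1, -1.1, 7.2]
finger_gap: 0.0164
```

```bash
cat > sl.py <<'E'
from h import *
def slope(n,u0,u1,v0,v1):
    c=load(n); P=pts(c)[v0:v1,u0:u1].reshape(-1,3); d=P[:,:2]-ORG; X,Y,Z=d@EX,d@EY,P[:,2]
    k=(Y<-.0835)&(Y>-.115)&(X<.003)&(X>-.052)&(Z>.12); q=np.c_[-X,Z][k].astype(np.float32)
    vx,vy,x0,y0=cv2.fitLine(q,cv2.DIST_HUBER,0,.001,.001).ravel(); print(n,len(q),"angle",np.arctan(vy/vx),"z at pivot",y0+(-.019-x0)*vy/vx,"lat",np.percentile(Y[k],[5,50,95]).round(4))
E
python3 - <<'E'
from sl import *
lev(); cam("scene","s10")
for n in("s8","s9","s10"): slope(n,400,460,230,300)
E
```

```text
t 12.1333 tcp [0.6313 0.0501 0.1219] [179.5   0.2 169.9] gap 0.016439088397763073 F [-2.1 -1.1  7.2] disp -0.0975 -0.1308 theta~ 0.9425965556104593 rad 0.12000805574475217
s8 233 angle 0.72445995 z at pivot 0.1740573 lat [-0.0956 -0.0925 -0.087 ]
s9 168 angle -0.15558967 z at pivot 0.17300376 lat [-0.0957 -0.0923 -0.087 ]
s10 165 angle -0.19613364 z at pivot 0.17342736 lat [-0.0954 -0.0926 -0.0864]
```

The force dropped from 9.9 to 7.2 N, which is the stated hold force at the third click. The two angles now agree at 0.90–0.94. One short hold check with the final views, then I hand in.

Run:
```python
from sl import *
for _ in range(12): cam("scene")
lev(); s=cam("scene","s11"); slope("s11",400,460,230,300); bowl(s,[.5085,.105]); c=cam("top","t11"); bowl(c,[.5085,.105])
f=np.hstack([cv2.resize(c["frame"],(400,300)),cv2.resize(s["frame"],(400,300))]); cv2.imwrite("pics/v11.png",f[:,:,::-1])
```

```text
t 12.7833 tcp [0.6313 0.0501 0.1219] [179.5   0.2 169.9] gap 0.016772492715091937 F [-3.2 -1.7  7.3] disp -0.0975 -0.1308 theta~ 0.9424657193435453 rad 0.12002895574944802
s11 165 angle -0.1949812 z at pivot 0.17398334 lat [-0.0957 -0.0922 -0.0865]
bowl [0.5093 0.1057] r 0.0621 n 287 disp x,y -0.0646 -0.0007
bowl [0.5082 0.104 ] r 0.0624 n 181 disp x,y -0.0665 0.0
```

View pics/v11.png

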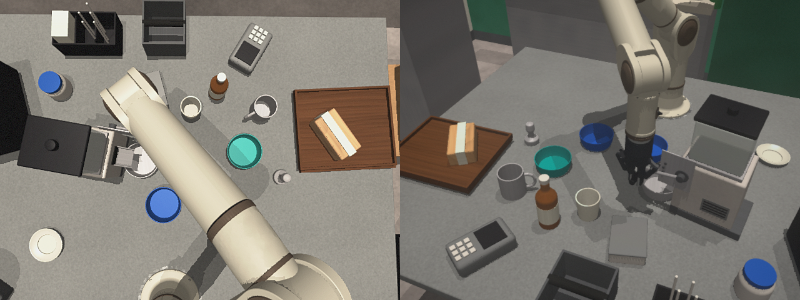

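Picture 11 shows the bowl under the chute, the lever held down, and everything else where it was. The hold is steady, so I'm handing in.

```bash
python3 -c "
from h import *
print(ctrl.finish_job())"
```

```text
the job is handed in; nothing more can be done
None
```

The job is handed in. The steel bowl stands under the chute, and the gripper is holding the lever down past the third click. I slid the bowl there with the open jaws, backed off, pinched the crossbar and brought it down along its arc. It took 12.8 s of the 54 s allowed.

**Bowl:** the two cameras put its centre 65–66.5 mm out from the dispenser's front, against 67 mm asked, and within 1 mm of centred. The rim is therefore touching or within about 1.5 mm. I saw no clear force rise at contact, so which of the two is not certain.

**Lever:** I first stopped at a point where the two angle estimates disagreed (about 0.91 and 0.84 rad) and the force read 9.9 N. I pressed about 4 mm further, and the force fell to 7.2 N, matching the stated hold force at the third click. The final readings are 0.94 rad from the TCP and 0.90–0.92 from the lever's slope in the image. These still differ slightly, but both are above 0.84. They held steady over the last 0.65 s I watched.

**Other things:** by eye, they stand where they were in the last pictures. A before-and-after picture comparison found no sign of movement except at three spots. In the top view the takeaway box and cup spots differed, and in the scene view one blue bowl's spot did. I put these down to the arm or its shadow. The top-view differences did not show at the same two things in the scene view. The second blue bowl was not in that comparison.

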